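Unlatch the coffee caddy and flip its lid over to stay open

ROBOT

A 7-joint arm with a two-finger parallel gripper is mounted at the origin on a cart in front of the work surface, level with it; the furniture and walls round the work are solid. World frame = base frame: x ahead of the robot, y to its left, z up, the work surface at z = 0. Lengths are in mm, angles in rad, forces in N, time in s.
With the tool pointing down it reaches from about 425 to 950 mm from the base axis. Payload 4.7 kg.
Tool frame: the origin (TCP) lies on the centre line of the jaws, within the pads' length; the fingertips stand finger_overhang ahead of it and the grasp point (between the pads) lies 11 mm behind it (finger_overhang is the distance from the TCP to the fingertips, in mm); x points along the fingers, y is the direction in which the jaws open and shut, and the axes are right-handed (so a half turn about x gives the same grasp; the last joint's range is limited). The gripper opens to 87 mm and grips with 3 to 60 N. Pads are 19 mm wide; open, the fingers measure 117 mm over their backs; the gripper's body (75 mm by 190 mm) begins 51 mm behind the grasp point.
Start: joints at [1.186, 0.469, -0.049, 1.532, 0.024, 1.141, -0.082], TCP at [235.177, -632.725, 230.573] pointing down, gripper open.
Joint ranges: [-2.59, 2.59], [-0.33, 1.99], [-1.39, 1.29], [0.1, 2.45], [-1.04, 4.18], [0.21, 1.99], [-2.66, 2.66]. Speed limits (rad/s): [2.57, 2.57, 3.14, 3.14, 3.14, 3.14, 3.14].

INTERFACE

Orientations are given as a unit quaternion [w, x, y, z].
In Python, from cell import * gives the robot as it stands.
- The arm moves only by the tool arm_command, never from a script. Its argument "plan" is a list of rows, each an object of numbers: "grip": the closure, from -1 (fully open) to 1 (shut); "tx", "ty", "tz": the shift along the tool's x, y, z in m; "twist": the turn about the tool's x in rad. A call has 1 to 8 rows; each row is the pose to reach, as a shift and turn from the pose commanded when the call began, along the tool's axes at that moment; what a row does not reach only later rows make up. A row lasts 1/12 s, in which the tool goes at most 41.7 mm and 7.16 degrees, less where a joint would pass 70% of its speed; a pose out of reach is approached as far as the arm can. A call with a gripper value outside its range is refused whole. The fingers move at their own pace and stop on an object; the grip force is fixed at half the most. Time passes only in rows, so rows that repeat a pose let the fingers close. It gives the time, the measured TCP pose, the force and the opening at its end, in the units of the state.
- get_obs(): the state, without advancing time (a new reading comes with each control period).
- snapshot(name): name is "scene" or "top"; returns the picture (384x512x3 uint8, red, green, blue); there is no depth.
- get_calibration(name): a dict with "K" (3x3 intrinsics, pixels), "dist" ([k1, k2, p1, p2, k3] as OpenCV has them; the pictures are not rectified), "position" and "orientation" of the camera in the world. Camera axes: x right, y up, looking along -z (the intrinsics and any distortion apply to the point x, -y, -z); pixel columns grow to the right and rows downward; lengths in mm; the calibration is good to about 2 mm. A picture is of the moment at which its call begins. get_calibration takes no time and is no camera call.
- finish_job(): hands the job in, once; it reports no verdict.
The state is a dict: "t": time; "q": joint angles; "qvel": joint speeds; "tau": joint torques, N m; "tcp_pos": TCP position; "tcp_rot": TCP orientation; "contact_force": force on the tool from outside, world axes, zero at the start; "ft_torque": the same for the moment, N m; "opening": opening from 0.0 (shut) to 1.0 (fully open).
Only numpy, scipy, OpenCV 4.12 (cv2) and the standard library are available. Lean on these libraries where they do the work, as an engineer would, in place of code of your own. Each camera call takes 0.05 s, during which the arm holds its last target. There are 200 camera calls.

TASK

Get the white coffee caddy ready for use: with a fingertip push the turn-button on its left end all the way aside so that it no longer bars the lid, then push the lid up by the lip at its front and flip it right over past the top, so that it stays open by its own weight against its stop. Touch and push gently, without gripping or lifting anything: the caddy stays standing where it is, and the other things on the worktop are left alone.

Things in the scene. Friction and masses are not known exactly. Their poses are not given: they have to be found in the camera images.
- caddy: the coffee caddy: white stoneware box, 110 (x) x 140 (y) x 80 high, walls 6, loose on the worktop, about 2 kg, with a wooden lid and three coffee capsules inside. Origin: centre of its underside. Own x points from the front (lip side, which looks roughly at the robot) to the hinge side; own y to the left end, where the turn-button is; z up
- lid (a joint): lid angle, rad: 0 shut, grows as the front rises and swings over to the back; stop at 1.9. The lid is a wooden plate 112 x 144 x 10 thick, 0.18 kg; it swings freely, falls shut from below about 1.5 and falls back against its stop from beyond that
- lid_hinge (a point): middle of the lid's hinge line, which runs along the caddy's y on its rear rim, 80 above the worktop, 55 behind the caddy's centre
- lid_lip (a point): middle of the free edge of the lid's thumb lip: a tab 70 wide, 6 thick, that stands out 30 beyond the middle of the lid's front edge and slants upward. Shut, this point is 140 in front of the hinge line and 21 above it (101 above the worktop), with free space under the lip; it moves with the lid
- latch (a joint): angle of the turn-button that bars the lid, rad: 0 it points across the lid (along the caddy's -y), positive: its free end has turned toward the hinge side (+x), negative: toward the front; stops at -1.65 and +1.65. It can be turned aside either way and stays where it is left (friction about 0.7 N at the peg). It is clear of the lid beyond about 1.35 either way; before that it holds the lid down
- latch_pivot (a point): pivot of the turn-button, on its top, 99 above the worktop, on a bracket 18 beyond the caddy's left end and 20 in front of its centre. The steel bar is 13 wide, 7 thick and reaches 40 from the pivot; upright axis
- latch_peg (a point): top of the upright steel peg on the bar, 30 from the pivot, 11 in diameter, standing 25 above the bar's top (124 above the worktop); it turns with the bar
- tin_tomato: bystander, to be left alone: short wide food tin, 75 dia x 58 high. Origin: centre of its underside
- salt_shaker: bystander, to be left alone: salt shaker, 44 dia x 90 high. Origin: centre of its underside
- capsule_4: bystander, to be left alone: single coffee capsule, 37 dia x 29 high. Origin: centre of its underside
- spice_1: bystander, to be left alone: spice jar, 45 dia x 106 high. Origin: centre of its underside
- spice_2: bystander, to be left alone: spice jar, 45 dia x 106 high. Origin: centre of its underside
- tea_box: bystander, to be left alone: carton, 63 x 77 x 112 high. Origin: centre of its underside
- kitchen_timer: bystander, to be left alone: round kitchen timer, 61 dia x 49 high. Origin: centre of its underside
- sugar_tin: bystander, to be left alone: canister with a knobbed lid, 68 dia x 100 high. Origin: centre of its underside

How it is judged:
By the outcome, as a careful person would: the job done as asked, in the order asked, and still so for the second after the job is handed in, with the robot touching nothing.
It also fails if it takes over 58 s, if anything falls off the work surface, if the arm or the gripper's body presses on something with over 40 N, if the wrist force passes 120 N, or if a joint passes its speed limit or range.

## Working session

There is one attempt and no reset: what is moved stays moved. The work goes in short steps, Python scripts to look and compute and a tool call to move; the robot and the scene stay as the last step left them, time stands still between calls to the robot, and variables do not carry over. Pictures are saved under pics/ and viewed, about 8 in all and at most 12, crops included, and the job is handed in when it is done.

Besides the shell and the picture viewer there is one more tool, called after "Emit:" as name(argument=value, ...) on one line, values as JSON. arm_command: Moves the arm, as the interface text tells. Its arguments: {"type":"object","properties":{"plan":{"type":"array"}},"required":["plan"]}

```bash
mkdir -p pics; ls
python3 - <<'E'
from cell import *
import cv2
o=get_obs();print(o['tcp_pos'],o['tcp_rot'],o['t'],o['opening'])
for n in('scene','top'):
    im=snapshot(n);cv2.imwrite(f'pics/{n}0.png',im[:,:,::-1]);c=get_calibration(n);print(n,c)
try: print(finger_overhang)
except Exception as e: print(e)
E
```

```text
pics
[ 234.90073711 -632.18742005  229.51160981] [-0.12446746 -0.69579429 -0.12580143  0.69609781] 0.0 0.9988664705781725
scene {'K': array([[379.95703136,   0.        , 258.20477047],
       [  0.        , 379.95703136, 191.06591327],
       [  0.        ,   0.        ,   1.        ]]), 'dist': array([-0.0040431,  0.       ,  0.       ,  0.       ,  0.       ]), 'position': array([ 86.29908893, 843.33433706, 648.79848989]), 'orientation': array([-0.19166222, -0.11040586,  0.52500182,  0.82185718])}
top {'K': array([[404.22205451,   0.        , 258.89074566],
       [  0.        , 404.22205451, 190.49055218],
       [  0.        ,   0.        ,   1.        ]]), 'dist': array([-0.09727625,  0.        ,  0.        ,  0.        ,  0.        ]), 'position': array([ 165.96168124, -101.59676674, 1600.13057994]), 'orientation': array([-0.59728055, -0.08035495,  0.10447646,  0.79112811])}
8.0
```

View pics/scene0.png

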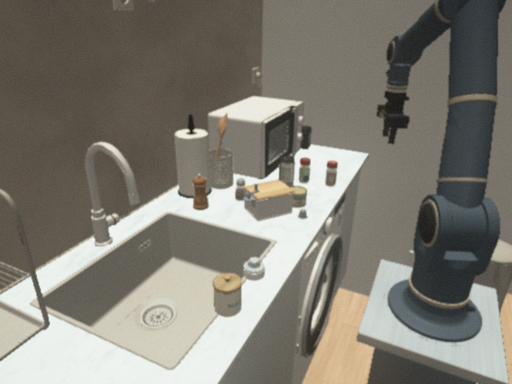

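View pics/top0.png

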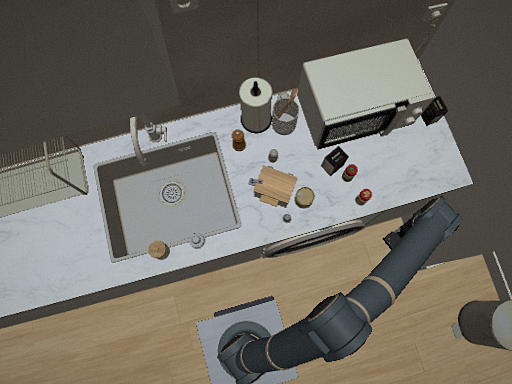

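The scene view shows the caddy at about (270,200), and the top view shows it at about (275,186) with the latch on its left at about (255,181). I'll enlarge both.

Run:
```python
import cv2,numpy as np
a=cv2.imread('pics/top0.png')[150:230,235:315];b=cv2.imread('pics/scene0.png')[165:230,225:315]
a=cv2.resize(a,None,fx=7,fy=7,interpolation=cv2.INTER_CUBIC)
b=cv2.resize(b,None,fx=8,fy=8,interpolation=cv2.INTER_CUBIC)
for im,s,x0,y0 in((a,7,235,150),(b,8,225,165)):
    for x in range(0,im.shape[1],10*s): cv2.putText(im,str(x0+x//s),(x,10),0,.35,(0,0,255));cv2.line(im,(x,12),(x,18),(0,0,255))
    for y in range(0,im.shape[0],10*s): cv2.putText(im,str(y0+y//s),(0,y+4),0,.35,(0,0,255));cv2.line(im,(24,y),(30,y),(0,0,255))
cv2.imwrite('pics/a.png',a);cv2.imwrite('pics/b.png',b)
```

```text
(no output)
```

View pics/a.png

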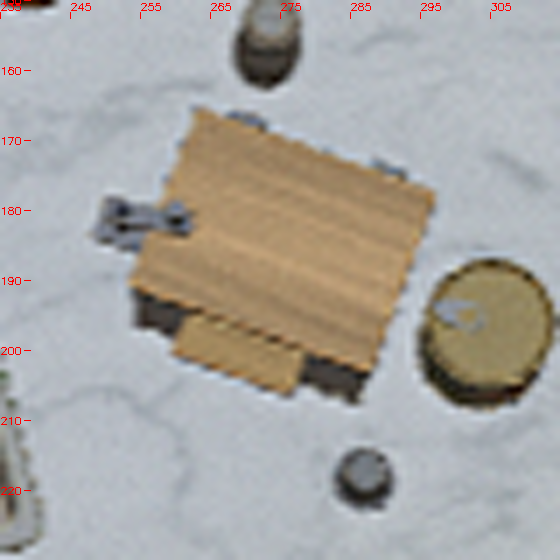

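View pics/b.png

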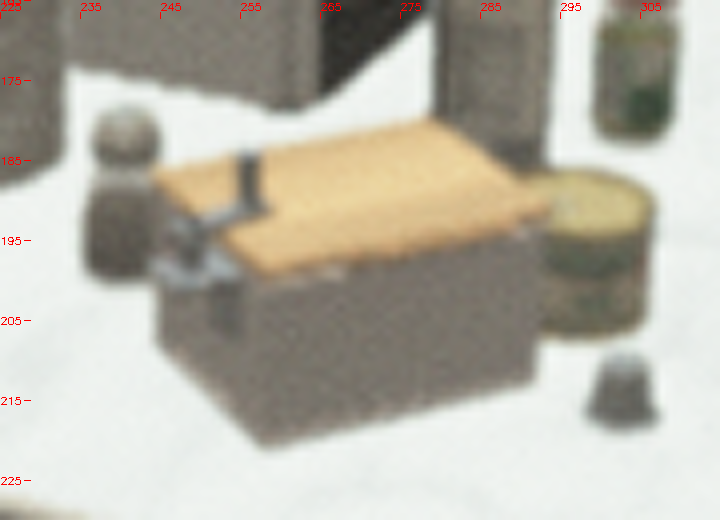

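```bash
cat > h.py <<'E'
from cell import *
import numpy as np,cv2
from scipy.spatial.transform import Rotation as R
from scipy.optimize import least_squares
def qR(q): return R.from_quat([q[1],q[2],q[3],q[0]]).as_matrix()
CAL={n:get_calibration(n) for n in('scene','top')}
def proj(n,P):
    c=CAL[n];p=(np.atleast_2d(P)-c['position'])@qR(c['orientation'])
    p=p*[1,-1,-1]
    return cv2.projectPoints(p.reshape(-1,1,3),np.zeros(3),np.zeros(3),c['K'],c['dist'])[0].reshape(-1,2)
def ray(n,uv,z):
    c=CAL[n];u=cv2.undistortPoints(np.array([[uv]],float),c['K'],c['dist'])[0,0]
    d=qR(c['orientation'])@np.array([u[0],-u[1],-1]);return c['position']+d*(z-c['position'][2])/d[2]
E
python3 - <<'E'
from h import *
T=lambda x,y:(235+x/7-.43,150+y/7-.43); S=lambda x,y:(225+x/8-.44,165+y/8-.44)
obs=[('top',(55,72,90),T(195,107)),('top',(55,-72,90),T(435,192)),('top',(-57,-72,90),T(370,372)),('top',(-57,72,90),T(133,283)),
('top',(-85,0,101),T(232,375)),('scene',(55,72,90),S(153,170)),('scene',(55,-72,90),S(435,120)),('scene',(-57,72,90),S(262,270)),
('scene',(-55,70,0),S(265,448)),('scene',(-55,-70,0),S(535,382)),('scene',(55,70,0),S(158,345))]
peg=[('top',T(184,216)),('scene',S(250,157))]
def W(p,l):
    c,s=np.cos(p[2]),np.sin(p[2]);return np.array([p[0]+c*l[0]-s*l[1],p[1]+s*l[0]+c*l[1],l[2]])
def pegl(a): return (-20+30*np.sin(a),88-30*np.cos(a),124)
def f(p):
    r=[proj(n,W(p,l))[0]-uv for n,l,uv in obs]+[proj(n,W(p,pegl(p[3])))[0]-uv for n,uv in peg]
    return np.ravel(r)
p0=ray('top',T(283,240),90)
s=least_squares(f,[p0[0],p0[1],0.,0],loss='soft_l1');print(s.x);print(np.round(f(s.x).reshape(-1,2),1).tolist())
for k,l in dict(peg=pegl(s.x[3]),piv=(-20,88,99),lip=(-85,0,101),hinge=(55,0,80)).items(): print(k,W(s.x,l).round(1))
for n,uv,z in(('tin',T(490,330),58),('capsule',T(365,474),29),('shaker',T(270,20),90)): print(n,ray('top',uv,z).round())
o=get_obs();print(qR(o['tcp_rot']).round(3),o['tcp_pos'])
E
```

```text
[ 5.69954673e+02 -2.79061370e+02 -6.43876513e-01  6.16867916e-02]
[[0.6, -0.2], [0.7, 0.2], [0.2, 0.5], [-0.9, 0.3], [-0.1, -0.5], [-0.3, -0.3], [-0.7, -0.8], [0.6, -0.3], [-0.1, 0.6], [0.7, 0.5], [-0.5, 0.1], [-1.2, -0.4], [0.6, -0.5]]
peg [ 590.3 -221.7  124. ]
piv [ 606.8 -196.7   99. ]
lip [ 502. -228.  101.]
hinge [ 613.9 -312.1   80. ]
tin [ 495. -378.   58.]
capsule [ 440. -290.   29.]
shaker [ 695. -307.   90.]
[[-0.001  0.348 -0.937]
 [ 0.002 -0.937 -0.348]
 [-1.    -0.002  0.   ]] [ 234.95509729 -632.20737671  229.59332117]
```

Emit:
arm_command(plan=[{"grip": 1,"ty": -0.02,"tz": -0.034,"tx": 0,"twist": 0.1},{"grip": 1,"ty": -0.04,"tz": -0.068,"tx": 0,"twist": 0.2},{"grip": 1,"ty": -0.06,"tz": -0.1,"tx": 0,"twist": 0.214},{"grip": 1,"ty": -0.08,"tz": -0.135,"tx": 0,"twist": 0.214},{"grip": 1,"ty": -0.1,"tz": -0.17,"tx": 0,"twist": 0.214},{"grip": 1,"ty": -0.12,"tz": -0.2,"tx": 0,"twist": 0.214},{"grip": 1,"ty": -0.14,"tz": -0.235,"tx": 0,"twist": 0.214},{"grip": 1,"ty": -0.16,"tz": -0.267,"tx": 0,"twist": 0.214}])

```text
t: 0.77
tcp_pos: [430.7, -387.7, 230.3]
tcp_rot: [-0.05, -0.705, -0.05, 0.705]
contact_force: [0.3, -0.4, 0.4]
opening: 0.478
```

```bash
cat >> h.py <<'E'
def todo(x,y,z,yawz=None):
    "shift in tool axes (m) to world target; yawz: wanted world heading of tool -z"
    o=get_obs();M=qR(o['tcp_rot']);d=M.T@(np.array([x,y,z])-o['tcp_pos'])/1000
    h=np.arctan2(-M[1,2],-M[0,2]);print('t',round(o['t'],2),'tcp',o['tcp_pos'].round(1),'F',o['contact_force'].round(2),'heading',h.round(3),'d',d.round(4),'twist',None if yawz is None else round(h-yawz,3))
E
python3 -c "
from h import *
todo(556,-231,180,.141)"
```

```text
t 0.77 tcp [ 430.7 -387.7  230.3] F [ 0.35 -0.43  0.39] heading 0.142 d [ 0.0504 -0.1374 -0.1463] twist 0.001
```

Emit:
arm_command(plan=[{"grip": 1,"ty": -0.025,"tz": -0.025},{"grip": 1,"ty": -0.05,"tz": -0.05},{"grip": 1,"ty": -0.075,"tz": -0.08},{"grip": 1,"ty": -0.1,"tz": -0.105},{"grip": 1,"ty": -0.125,"tz": -0.13},{"grip": 1,"ty": -0.137,"tz": -0.146,"tx": 0.02},{"grip": 1,"ty": -0.137,"tz": -0.146,"tx": 0.05},{"grip": 1,"ty": -0.137,"tz": -0.146,"tx": 0.05}])

```text
invalid input at $.plan[0]: expected keys grip, tx, ty, tz, twist
```

Run:
```python
from h import *
todo(556,-231,114,.141)
a=snapshot('top')[140:220,225:325,::-1];b=snapshot('scene')[150:230,225:325,::-1]
im=np.vstack([cv2.resize(v,None,fx=3.7*2,fy=3.7,interpolation=2) for v in()]) if 0 else np.hstack([cv2.resize(v,None,fx=4,fy=4,interpolation=2) for v in(a,b)])
cv2.imwrite('pics/c.png',im)
```

```text
t 0.77 tcp [ 430.7 -387.7  230.3] F [ 0.35 -0.43  0.39] heading 0.142 d [ 0.1164 -0.1374 -0.1463] twist 0.001
```

View pics/c.png

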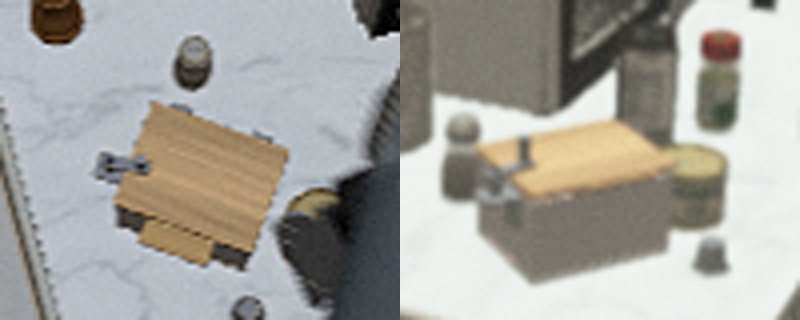

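All keys are required in every row. The call was refused, and the picture shows the caddy unchanged. Repeating the move.

Emit:
arm_command(plan=[{"grip": 1,"ty": -0.025,"tz": -0.025,"tx": 0,"twist": 0},{"grip": 1,"ty": -0.05,"tz": -0.05,"tx": 0,"twist": 0},{"grip": 1,"ty": -0.075,"tz": -0.08,"tx": 0,"twist": 0},{"grip": 1,"ty": -0.1,"tz": -0.105,"tx": 0,"twist": 0},{"grip": 1,"ty": -0.125,"tz": -0.13,"tx": 0,"twist": 0},{"grip": 1,"ty": -0.137,"tz": -0.146,"tx": 0.02,"twist": 0},{"grip": 1,"ty": -0.137,"tz": -0.146,"tx": 0.05,"twist": 0},{"grip": 1,"ty": -0.137,"tz": -0.146,"tx": 0.05,"twist": 0}])

```text
t: 1.53
tcp_pos: [552.1, -231.0, 175.1]
tcp_rot: [-0.05, -0.702, -0.053, 0.709]
contact_force: [-1.2, -0.6, 0.1]
opening: 0.005
```

Run:
```python
from h import *
todo(556,-231,114,.141)
b=snapshot('scene')[150:230,225:325,::-1]
cv2.imwrite('pics/d.png',cv2.resize(b,None,fx=6,fy=6,interpolation=2))
```

```text
t 1.53 tcp [ 552.1 -231.   175.1] F [-1.23 -0.62  0.11] heading 0.145 d [ 0.0611  0.0009 -0.0045] twist 0.004
```

View pics/d.png

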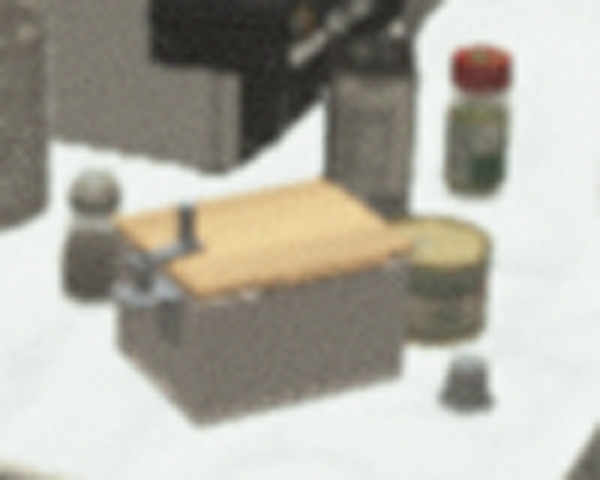

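Run:
```python
from h import *
o=get_obs();P=o['tcp_pos']
for n in('scene','top'): print(n,proj(n,[P,P-[0,0,8],P+[0,0,60]]).round(0).tolist())
a=snapshot('scene')[:,:,::-1];b=snapshot('top')[130:230,215:335,::-1]
b=cv2.resize(b,(384,320),interpolation=2);c=cv2.resize(a[60:260,180:420],(384,320),interpolation=2)
cv2.imwrite('pics/e.png',np.hstack([c,b]))
```

```text
scene [[268.0, 170.0], [268.0, 172.0], [269.0, 153.0]]
top [[265.0, 185.0], [265.0, 185.0], [266.0, 180.0]]
```

View pics/e.png

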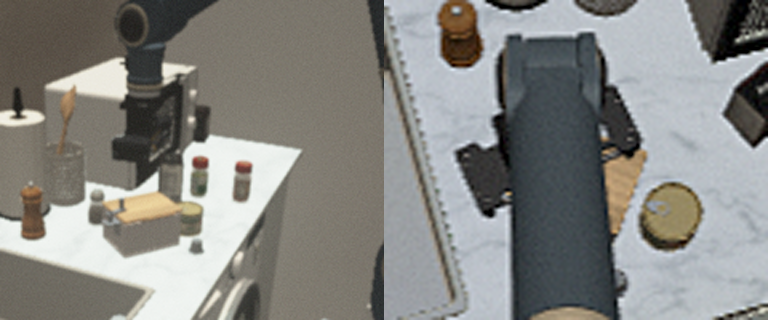

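The gripper hangs above the lid as calculated, with the peg untouched. Descending now, then pushing.

Emit:
arm_command(plan=[{"grip": 1,"tx": 0.02,"ty": 0,"tz": 0,"twist": 0},{"grip": 1,"tx": 0.04,"ty": 0,"tz": 0,"twist": 0},{"grip": 1,"tx": 0.055,"ty": 0,"tz": 0,"twist": 0},{"grip": 1,"tx": 0.06,"ty": 0,"tz": 0,"twist": 0},{"grip": 1,"tx": 0.06,"ty": 0,"tz": 0,"twist": 0},{"grip": 1,"tx": 0.06,"ty": 0,"tz": -0.003,"twist": 0}])

```text
t: 2.18
tcp_pos: [558.0, -234.4, 122.0]
tcp_rot: [0.05, 0.706, 0.049, -0.705]
contact_force: [-0.4, -0.6, 0.2]
opening: 0.002
```

Emit:
arm_command(plan=[{"grip": 1,"tx": 0,"ty": 0,"tz": -0.005,"twist": 0},{"grip": 1,"tx": 0,"ty": 0,"tz": -0.01,"twist": 0},{"grip": 1,"tx": 0,"ty": 0,"tz": -0.014,"twist": 0},{"grip": 1,"tx": 0,"ty": 0,"tz": -0.018,"twist": 0},{"grip": 1,"tx": 0,"ty": 0,"tz": -0.022,"twist": 0},{"grip": 1,"tx": 0,"ty": 0,"tz": -0.026,"twist": 0},{"grip": 1,"tx": 0,"ty": 0,"tz": -0.03,"twist": 0},{"grip": 1,"tx": 0,"ty": 0,"tz": -0.03,"twist": 0}])

```text
t: 2.85
tcp_pos: [588.4, -228.5, 120.4]
tcp_rot: [0.05, 0.706, 0.05, -0.705]
contact_force: [0.2, 0.4, 0.0]
opening: 0.011
```

Emit:
arm_command(plan=[{"grip": 1,"tx": 0.003,"ty": 0,"tz": -0.003,"twist": 0},{"grip": 1,"tx": 0.005,"ty": 0,"tz": -0.006,"twist": 0},{"grip": 1,"tx": 0.005,"ty": 0,"tz": -0.01,"twist": 0},{"grip": 1,"tx": 0.005,"ty": 0,"tz": -0.014,"twist": 0},{"grip": 1,"tx": 0.005,"ty": 0,"tz": -0.018,"twist": 0},{"grip": 1,"tx": 0.005,"ty": 0,"tz": -0.021,"twist": 0},{"grip": 1,"tx": 0.005,"ty": 0,"tz": -0.024,"twist": 0},{"grip": 1,"tx": 0.005,"ty": 0,"tz": -0.024,"twist": 0}])

```text
t: 3.52
tcp_pos: [611.3, -223.4, 115.1]
tcp_rot: [-0.05, -0.705, -0.052, 0.706]
contact_force: [-2.3, 3.2, -0.7]
opening: 0.007
```

Run:
```python
from h import *
todo(556,-231,114,.141)
b=snapshot('scene')[160:230,225:315,::-1]
cv2.imwrite('pics/f.png',cv2.resize(b,None,fx=8,fy=8,interpolation=2))
```

```text
t 3.52 tcp [ 611.3 -223.4  115.1] F [-2.34  3.19 -0.71] heading 0.143 d [ 0.0012 -0.0004  0.0558] twist 0.002
```

View pics/f.png

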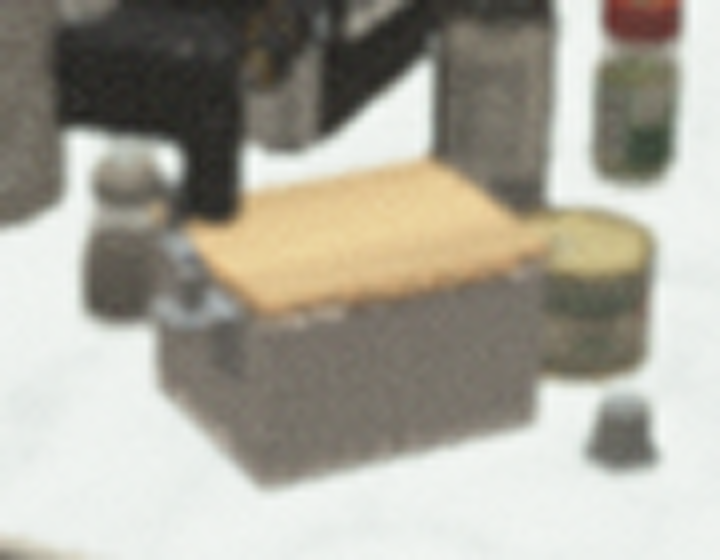

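The bar has nearly left the lid, but I estimate it is only around 1.35 rad. Pushing further.

Emit:
arm_command(plan=[{"grip": 1,"tx": 0,"ty": 0,"tz": -0.001,"twist": 0},{"grip": 1,"tx": 0,"ty": 0,"tz": -0.002,"twist": 0},{"grip": 1,"tx": 0,"ty": 0,"tz": -0.003,"twist": 0},{"grip": 1,"tx": 0,"ty": 0,"tz": -0.004,"twist": 0},{"grip": 1,"tx": 0,"ty": 0,"tz": -0.004,"twist": 0}])

```text
t: 3.98
tcp_pos: [615.7, -225.5, 115.8]
tcp_rot: [0.05, 0.706, 0.05, -0.705]
contact_force: [-2.0, 0.5, -0.6]
opening: 0.002
```

Emit:
arm_command(plan=[{"grip": 1,"tx": 0,"ty": 0,"tz": -0.001,"twist": 0},{"grip": 1,"tx": 0,"ty": 0,"tz": -0.002,"twist": 0},{"grip": 1,"tx": 0,"ty": 0,"tz": -0.003,"twist": 0},{"grip": 1,"tx": 0,"ty": 0,"tz": -0.003,"twist": 0}])

```text
t: 4.32
tcp_pos: [617.9, -224.9, 115.6]
tcp_rot: [-0.05, -0.705, -0.05, 0.706]
contact_force: [-3.0, -1.2, 1.6]
opening: 0.002
```

Emit:
arm_command(plan=[{"grip": 1,"tx": 0,"ty": 0,"tz": -0.001,"twist": 0},{"grip": 1,"tx": 0,"ty": 0,"tz": -0.002,"twist": 0},{"grip": 1,"tx": 0,"ty": 0,"tz": -0.002,"twist": 0}])

```text
t: 4.57
tcp_pos: [618.5, -225.2, 115.3]
tcp_rot: [-0.05, -0.704, -0.05, 0.707]
contact_force: [-6.0, -0.8, 2.5]
opening: 0.005
```

Emit:
arm_command(plan=[{"grip": 1,"tx": 0,"ty": 0,"tz": 0.01,"twist": 0},{"grip": 1,"tx": 0,"ty": 0,"tz": 0.03,"twist": 0},{"grip": 1,"tx": -0.02,"ty": 0,"tz": 0.04,"twist": 0},{"grip": 1,"tx": -0.05,"ty": 0,"tz": 0.05,"twist": 0.1},{"grip": 1,"tx": -0.07,"ty": 0,"tz": 0.07,"twist": 0.22},{"grip": 1,"tx": -0.07,"ty": 0,"tz": 0.1,"twist": 0.34},{"grip": 1,"tx": -0.07,"ty": 0,"tz": 0.13,"twist": 0.46},{"grip": 1,"tx": -0.07,"ty": 0,"tz": 0.15,"twist": 0.58}])

```text
t: 5.23
tcp_pos: [470.0, -246.0, 186.4]
tcp_rot: [-0.156, 0.691, -0.156, -0.689]
contact_force: [0.2, -0.6, 0.0]
opening: 0.007
```

Run:
```python
from h import *
todo(474,-207,180,-.644)
b=snapshot('scene')[165:230,225:315,::-1];a=snapshot('top')[150:215,235:325,::-1]
cv2.imwrite('pics/g.png',np.hstack([cv2.resize(v,(400,289),interpolation=2) for v in(b,a)]))
cv2.imwrite('pics/g.png',np.vstack([cv2.resize(v,None,fx=4.4,fy=4.4,interpolation=2) for v in(b,a)]))
```

```text
t 5.23 tcp [ 470.  -246.   186.4] F [ 0.17 -0.58  0.03] heading -0.445 d [ 0.0064 -0.037   0.0132] twist 0.199
```

View pics/g.png

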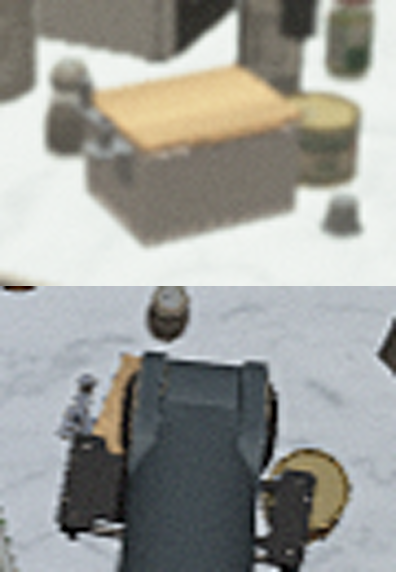

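The turn-button now lies along the left end, parallel to the lid edge and pointing to the hinge side. The caddy has not visibly moved. Next I'll go in front of the lip.

Emit:
arm_command(plan=[{"grip": 1,"tx": 0,"ty": -0.015,"tz": 0.01,"twist": 0.1},{"grip": 1,"tx": 0,"ty": -0.037,"tz": 0.013,"twist": 0.2},{"grip": 1,"tx": 0,"ty": -0.037,"tz": 0.013,"twist": 0.2},{"grip": 1,"tx": 0,"ty": -0.037,"tz": 0.013,"twist": 0.2}])

```text
t: 5.67
tcp_pos: [477.5, -204.9, 186.0]
tcp_rot: [-0.22, 0.673, -0.22, -0.671]
contact_force: [-0.7, -0.0, -0.4]
opening: 0.005
```

```bash
python3 -c "
from h import *
todo(474,-207,83,-.644)"
```

```text
t 5.67 tcp [ 477.5 -204.9  186. ] F [-0.69 -0.01 -0.38] heading -0.632 d [0.103  0.004  0.0018] twist 0.012
```

Emit:
arm_command(plan=[{"grip": 1,"tx": 0.025,"ty": 0.004,"tz": 0.004,"twist": 0.012},{"grip": 1,"tx": 0.05,"ty": 0.004,"tz": 0.004,"twist": 0.012},{"grip": 1,"tx": 0.075,"ty": 0.004,"tz": 0.004,"twist": 0.012},{"grip": 1,"tx": 0.095,"ty": 0.004,"tz": 0.004,"twist": 0.012},{"grip": 1,"tx": 0.103,"ty": 0.004,"tz": 0.004,"twist": 0.012},{"grip": 1,"tx": 0.103,"ty": 0.004,"tz": 0.004,"twist": 0.012},{"grip": 1,"tx": 0.103,"ty": 0.004,"tz": 0.004,"twist": 0.012}])

```text
t: 6.25
tcp_pos: [470.7, -207.8, 82.9]
tcp_rot: [-0.226, 0.67, -0.226, -0.67]
contact_force: [0.4, -1.1, 0.1]
opening: 0.005
```

Emit:
arm_command(plan=[{"grip": 1,"tx": 0,"ty": 0,"tz": -0.005,"twist": 0},{"grip": 1,"tx": 0,"ty": 0,"tz": -0.01,"twist": 0},{"grip": 1,"tx": 0,"ty": 0,"tz": -0.014,"twist": 0},{"grip": 1,"tx": 0,"ty": 0,"tz": -0.017,"twist": 0},{"grip": 1,"tx": 0,"ty": 0,"tz": -0.019,"twist": 0},{"grip": 1,"tx": 0,"ty": 0,"tz": -0.02,"twist": 0}])

```text
t: 6.75
tcp_pos: [486.5, -219.6, 82.8]
tcp_rot: [-0.226, 0.67, -0.226, -0.67]
contact_force: [0.5, 0.4, -0.1]
opening: 0.007
```

```bash
python3 -c "
from h import *
todo(494.4,-222.3,83,-.644)"
```

```text
t 6.75 tcp [ 486.5 -219.6   82.8] F [ 0.49  0.37 -0.09] heading -0.65 d [-0.0002 -0.0027 -0.008 ] twist -0.006
```

Emit:
arm_command(plan=[{"grip": 1,"tx": 0,"ty": -0.001,"tz": -0.002,"twist": 0},{"grip": 1,"tx": 0,"ty": -0.002,"tz": -0.004,"twist": 0},{"grip": 1,"tx": 0,"ty": -0.002,"tz": -0.006,"twist": 0},{"grip": 1,"tx": 0,"ty": -0.002,"tz": -0.007,"twist": 0}])

```text
t: 7.08
tcp_pos: [491.4, -220.6, 82.2]
tcp_rot: [0.226, -0.669, 0.225, 0.672]
contact_force: [-4.6, 4.5, 4.4]
opening: 0.003
```

Emit:
arm_command(plan=[{"grip": 1,"tx": 0,"ty": 0,"tz": -0.001,"twist": 0},{"grip": 1,"tx": 0,"ty": 0,"tz": -0.002,"twist": 0},{"grip": 1,"tx": 0,"ty": 0,"tz": -0.002,"twist": 0}])

```text
t: 7.33
tcp_pos: [491.4, -220.7, 81.9]
tcp_rot: [0.226, -0.667, 0.225, 0.673]
contact_force: [-6.5, 5.0, 5.3]
opening: 0.002
```

Emit:
arm_command(plan=[{"grip": 1,"tx": -0.003,"ty": 0,"tz": 0,"twist": 0},{"grip": 1,"tx": -0.006,"ty": 0,"tz": -0.0005,"twist": 0},{"grip": 1,"tx": -0.009,"ty": 0,"tz": -0.001,"twist": 0},{"grip": 1,"tx": -0.012,"ty": 0,"tz": -0.0015,"twist": 0},{"grip": 1,"tx": -0.015,"ty": 0,"tz": -0.002,"twist": 0},{"grip": 1,"tx": -0.015,"ty": 0,"tz": -0.002,"twist": 0}])

```text
t: 7.83
tcp_pos: [493.5, -222.3, 96.9]
tcp_rot: [0.226, -0.668, 0.225, 0.672]
contact_force: [-5.9, 4.1, 0.8]
opening: 0.004
```

Run:
```python
from h import *
todo(494.4,-222.3,83,-.644)
b=snapshot('scene')[165:230,225:315,::-1]
cv2.imwrite('pics/i.png',cv2.resize(b,None,fx=7,fy=7,interpolation=2))
```

```text
t 7.83 tcp [ 493.5 -222.3   96.9] F [-5.86  4.13  0.81] heading -0.649 d [ 0.0139 -0.0005 -0.0008] twist -0.005
```

View pics/i.png

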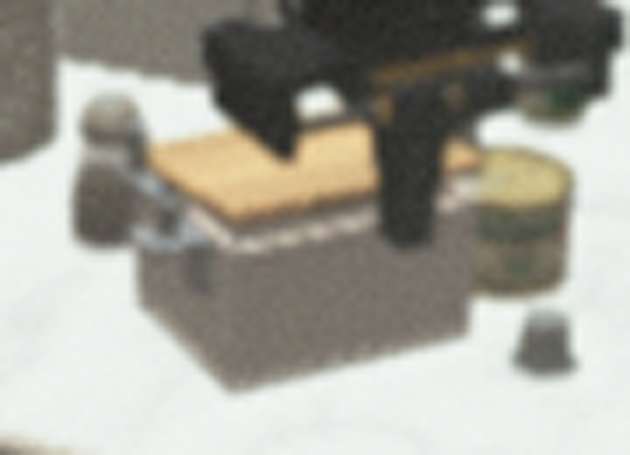

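The lid has lifted and there is a visible gap at the front rim. Now I'll follow the arc.

Emit:
arm_command(plan=[{"grip": 1,"tx": -0.006,"ty": 0,"tz": -0.002,"twist": 0},{"grip": 1,"tx": -0.013,"ty": 0,"tz": -0.004,"twist": 0},{"grip": 1,"tx": -0.0195,"ty": 0,"tz": -0.0065,"twist": 0},{"grip": 1,"tx": -0.026,"ty": 0,"tz": -0.0095,"twist": 0},{"grip": 1,"tx": -0.032,"ty": 0,"tz": -0.013,"twist": 0},{"grip": 1,"tx": -0.038,"ty": 0,"tz": -0.0165,"twist": 0},{"grip": 1,"tx": -0.044,"ty": 0,"tz": -0.02,"twist": 0},{"grip": 1,"tx": -0.044,"ty": 0,"tz": -0.02,"twist": 0}])

```text
t: 8.55
tcp_pos: [509.6, -234.2, 142.1]
tcp_rot: [0.226, -0.668, 0.225, 0.673]
contact_force: [-9.0, 6.9, 6.4]
opening: 0.01
```

Emit:
arm_command(plan=[{"grip": 1,"tx": -0.004,"ty": 0,"tz": 0.0005,"twist": 0},{"grip": 1,"tx": -0.008,"ty": 0,"tz": 0.001,"twist": 0},{"grip": 1,"tx": -0.01,"ty": 0,"tz": 0.001,"twist": 0}])

```text
t: 8.8
tcp_pos: [511.5, -236.1, 152.1]
tcp_rot: [-0.226, 0.671, -0.226, -0.67]
contact_force: [0.0, -0.2, 0.2]
opening: 0.004
```

Run:
```python
from h import *
todo(494.4,-222.3,83,-.644)
b=snapshot('scene')[140:230,225:325,::-1]
cv2.imwrite('pics/j.png',cv2.resize(b,None,fx=6,fy=6,interpolation=2))
```

```text
t 8.8 tcp [ 511.5 -236.1  152.1] F [ 0.02 -0.17  0.21] heading -0.65 d [ 0.0691 -0.0006  0.0221] twist -0.006
```

View pics/j.png

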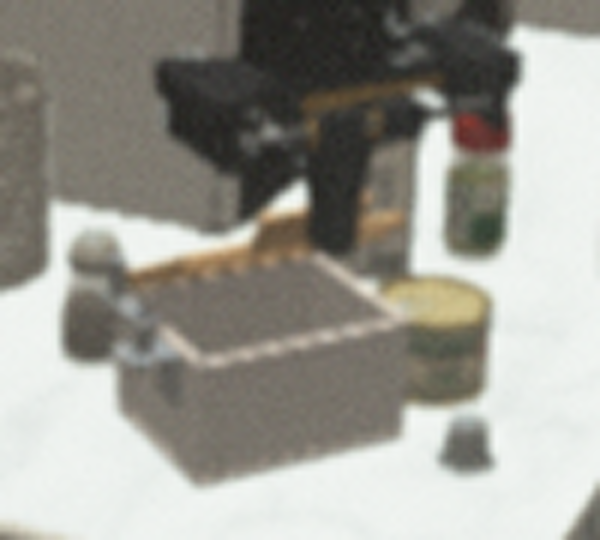

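The lid is well up with the finger under the lip, and the caddy is still in place. Continuing along the arc.

Emit:
arm_command(plan=[{"grip": 1,"tx": -0.007,"ty": 0,"tz": -0.005,"twist": 0},{"grip": 1,"tx": -0.0125,"ty": 0,"tz": -0.0095,"twist": 0},{"grip": 1,"tx": -0.018,"ty": 0,"tz": -0.0145,"twist": 0},{"grip": 1,"tx": -0.023,"ty": 0,"tz": -0.0195,"twist": 0},{"grip": 1,"tx": -0.028,"ty": 0,"tz": -0.0245,"twist": 0},{"grip": 1,"tx": -0.0325,"ty": 0,"tz": -0.03,"twist": 0},{"grip": 1,"tx": -0.037,"ty": 0,"tz": -0.0355,"twist": 0},{"grip": 1,"tx": -0.041,"ty": 0,"tz": -0.0415,"twist": 0}])

```text
t: 9.52
tcp_pos: [544.7, -261.4, 193.1]
tcp_rot: [-0.226, 0.67, -0.226, -0.67]
contact_force: [0.4, 0.4, -0.4]
opening: 0.006
```

Emit:
arm_command(plan=[{"grip": 1,"tx": -0.004,"ty": 0,"tz": -0.006,"twist": 0},{"grip": 1,"tx": -0.007,"ty": 0,"tz": -0.012,"twist": 0},{"grip": 1,"tx": -0.01,"ty": 0,"tz": -0.019,"twist": 0},{"grip": 1,"tx": -0.012,"ty": 0,"tz": -0.026,"twist": 0},{"grip": 1,"tx": -0.014,"ty": 0,"tz": -0.033,"twist": 0},{"grip": 1,"tx": -0.015,"ty": 0,"tz": -0.04,"twist": 0},{"grip": 1,"tx": -0.015,"ty": 0,"tz": -0.047,"twist": 0},{"grip": 1,"tx": -0.015,"ty": 0,"tz": -0.054,"twist": 0}])

```text
t: 10.18
tcp_pos: [587.7, -294.2, 207.5]
tcp_rot: [-0.226, 0.67, -0.226, -0.67]
contact_force: [0.3, -0.4, 0.2]
opening: 0.007
```

Run:
```python
from h import *
todo(494.4,-222.3,83,-.644)
b=snapshot('scene')[110:230,215:335,::-1]
cv2.imwrite('pics/k.png',cv2.resize(b,None,fx=5,fy=5,interpolation=2))
```

```text
t 10.18 tcp [ 587.7 -294.2  207.5] F [ 0.31 -0.44  0.19] heading -0.65 d [ 0.1245 -0.0008  0.1177] twist -0.006
```

View pics/k.png

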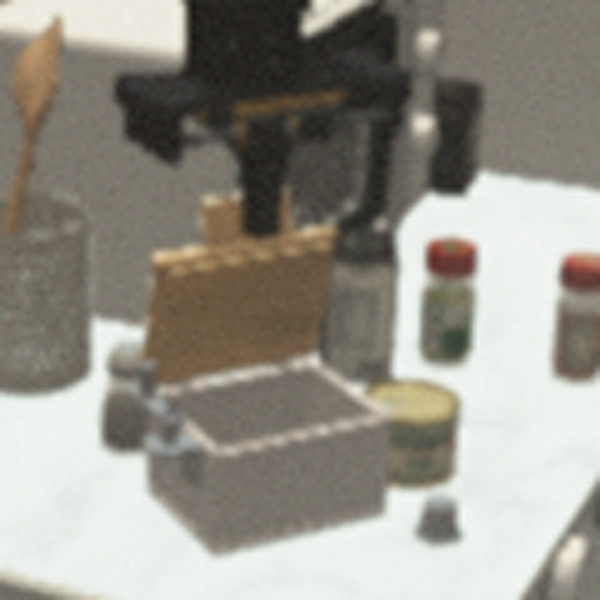

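The lid is now nearly upright, with the fingertip behind the lip. That was my 12th and last picture. Before the final push I'll check clearance to the microwave and utensils.

Run:
```python
from h import *
for uv in((318,140),(302,85),(325,148),(285,130),(295,95)): print(uv,ray('top',uv,250).round(),ray('top',uv,150).round())
```

```text
(318, 140) [ 641. -454.  250.] [ 676. -480.  150.]
(302, 85) [ 869. -466.  250.] [ 921. -493.  150.]
(325, 148) [ 605. -469.  250.] [ 637. -496.  150.]
(285, 130) [ 710. -351.  250.] [ 751. -370.  150.]
(295, 95) [ 836. -428.  250.] [ 885. -453.  150.]
```

Emit:
arm_command(plan=[{"grip": 1,"tx": 0.001,"ty": 0,"tz": -0.006,"twist": 0},{"grip": 1,"tx": 0.002,"ty": 0,"tz": -0.012,"twist": 0},{"grip": 1,"tx": 0.003,"ty": 0,"tz": -0.018,"twist": 0},{"grip": 1,"tx": 0.004,"ty": 0,"tz": -0.024,"twist": 0},{"grip": 1,"tx": 0.005,"ty": 0,"tz": -0.029,"twist": 0},{"grip": 1,"tx": 0.005,"ty": 0,"tz": -0.034,"twist": 0},{"grip": 1,"tx": 0.005,"ty": 0,"tz": -0.038,"twist": 0},{"grip": 1,"tx": 0.005,"ty": 0,"tz": -0.042,"twist": 0}])

```text
t: 10.9
tcp_pos: [620.9, -319.3, 202.5]
tcp_rot: [0.226, -0.67, 0.226, 0.67]
contact_force: [-1.0, -0.1, -0.2]
opening: 0.004
```

Emit:
arm_command(plan=[{"grip": 1,"tx": 0.005,"ty": 0,"tz": 0,"twist": 0},{"grip": 1,"tx": 0.0,"ty": 0,"tz": 0.0,"twist": 0},{"grip": 1,"tx": -0.01,"ty": 0,"tz": 0.02,"twist": 0},{"grip": 1,"tx": -0.03,"ty": 0,"tz": 0.05,"twist": 0},{"grip": 1,"tx": -0.06,"ty": 0,"tz": 0.085,"twist": 0},{"grip": 1,"tx": -0.09,"ty": 0,"tz": 0.12,"twist": 0},{"grip": 1,"tx": -0.11,"ty": 0,"tz": 0.155,"twist": 0},{"grip": 1,"tx": -0.12,"ty": 0,"tz": 0.19,"twist": 0}])

```text
t: 11.57
tcp_pos: [470.4, -204.7, 324.8]
tcp_rot: [-0.226, 0.672, -0.226, -0.668]
contact_force: [-0.1, -0.4, 1.5]
opening: 0.004
```

Run:
```python
from h import *
o=get_obs();print(o['t'],o['tcp_pos'],o['contact_force'])
p=(570,-279.1,-.644);c,s=np.cos(p[2]),np.sin(p[2])
W=lambda l:np.array([p[0]+c*l[0]-s*l[1],p[1]+s*l[0]+c*l[1],l[2]])
im=snapshot('scene');hs=cv2.cvtColor(im,cv2.COLOR_RGB2HSV)
m=cv2.inRange(hs,(8,70,60),(25,255,255));m[:,:]=m
# observed wood mask vs predicted lid silhouette for angles
sub=m.copy();sub[:120]=0;sub[225:]=0;sub[:,:235]=0;sub[:,300:]=0
print('wood px',(sub>0).sum(),cv2.boundingRect(sub))
for th in(0,1.2,1.5,1.7,1.9):
    P=[]
    for x,z,yy in((0,0,72),(110,0,72),(110,10,72),(0,10,72),(140,21,35),(112,5,35)):
        X=55-(x*np.cos(th)-z*np.sin(th));Z=80+x*np.sin(th)+z*np.cos(th)
        P+=[W((X,yy,Z)),W((X,-yy,Z))]
    hull=cv2.convexHull(np.float32(proj('scene',P[:8]))).astype(np.int32);g=np.zeros_like(sub);cv2.fillConvexPoly(g,hull,255)
    hull=cv2.convexHull(np.float32(proj('scene',P[8:]))).astype(np.int32);cv2.fillConvexPoly(g,hull,255)
    print(th,'bbox',cv2.boundingRect(g),'IoU',round(((g>0)&(sub>0)).sum()/((g>0)|(sub>0)).sum(),2))
```

```text
11.5667 [ 470.42867771 -204.67863836  324.81935853] [-0.08167298 -0.35141498  1.51633187]
wood px 1247 (238, 145, 62, 50)
0 bbox (243, 178, 52, 23) IoU 0.05
1.2 bbox (242, 149, 43, 40) IoU 0.57
1.5 bbox (242, 145, 39, 44) IoU 0.72
1.7 bbox (240, 144, 39, 45) IoU 0.8
1.9 bbox (238, 145, 41, 44) IoU 0.84
```

Run:
```python
from h import *
a=cv2.cvtColor(cv2.imread('pics/scene0.png'),6);b=cv2.cvtColor(snapshot('scene'),cv2.COLOR_RGB2GRAY)
for n,(x,y,w,h) in dict(caddy=(243,202,48,22),tin=(293,192,14,16),capsule=(297,208,12,12),shaker=(234,178,10,20),sp1=(298,156,14,28),sp2=(324,158,14,30)).items():
    r=cv2.matchTemplate(b[y-8:y+h+8,x-8:x+w+8],a[y:y+h,x:x+w],cv2.TM_CCOEFF_NORMED);_,v,_,l=cv2.minMaxLoc(r);print(n,round(v,2),'shift px',l[0]-8,l[1]-8)
o=get_obs();print(o['contact_force'])
finish_job()
```

```text
caddy 1.0 shift px 0 0
tin 0.99 shift px 0 0
capsule 1.0 shift px 0 0
shaker 0.96 shift px 0 0
sp1 1.0 shift px 0 0
sp2 1.0 shift px 0 0
[ 1.63450588 -0.58710807 -0.19480655]
the job is handed in; nothing more can be done
```

The caddy is ready and I handed the job in at about 11.6 s. The turn-button is pushed fully aside and the lid is flipped over and resting open.

**What I did:**
- **Turn-button:** I pushed its peg with the shut fingertips toward the hinge side until the force rose at about 6 N, which I took as the stop. My estimate is about 1.6 rad.
- **Lid:** I lifted it by the edge of its lip, followed it round past upright, and let it fall back against its stop. I then drew the arm clear.

**Last checks:**
- **Lid angle:** the picture fits 1.9 rad best of the angles I tried (overlap 0.84, against 0.72 at 1.5 and 0.05 shut).
- **Caddy and bystanders:** the caddy, tomato tin, loose capsule, salt shaker and both spice jars show no whole-pixel shift from the first picture. The shaker's match was slightly weaker, at 0.96. I did not compare the tea box, kitchen timer and sugar tin, but the arm was never planned near them.
- **Robot:** the gripper was about 200 mm from the lid's hinge line in plan and well above the caddy when I handed in. The force reading of 1 to 2 N is within the sensor's noise.

**Nothing failed, but two things to know:**
- Midway through the lift the fingertip wedged against the lip and the total force reached about 13 N. I moved it upward to free it, and the caddy did not visibly shift.
- I had used all 12 pictures by then, so the final state was checked by image code only. I last saw the turn-button turned aside in the picture just before the final push.

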